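Find the stopped bore with the test pin and set the drill guide over it

TASK

One of the three bores in the wooden stile clamped in the drilling jig was not drilled right through. Take the test pin from its rest and feel down the bores until it stops short on the wooden floor of the unfinished one; then put the pin back upright and fully home in its rest, and slide the drill guide along the jig until its bush is centred over that unfinished bore, ready for drilling again. Leave the try square and the tack tin where they are.

Things in the scene. Friction and masses are not known exactly. Their poses are not given: they have to be found in the camera images.
- jig: Plywood drilling jig fixed on the stand, 150 (x) x 370 mm (y); origin at the centre of its underside, -x side to the robot, +y to its left. Fences at x = +-61 mm, 18 mm thick, reach z = 0.0905. Between them a light brown wooden stile, 74 x 270 mm, top at z = 0.085, has three bores at x = 0, y = -85, -25 and +35 mm. Pin rest: dark block 50 x 46 mm at y = -160 mm, top at z = 0.080.
- bore_1 (a point): Centre of the mouth of the right-hand (jig y = -85 mm) bore, 20 mm wide, at the stile's top face (z = 0.085). A through bore is open for 70 mm down, so the pin sinks until its collar sits on the stile; the stopped one has a wooden floor (web_c0 in the rules) 36 mm down (the pin stands 24 mm proud). Which one is stopped changes from run to run; no reading tells it.
- bore_2 (a point): Centre of the mouth of the middle (jig y = -25 mm) bore, 20 mm wide, at the stile's top face (z = 0.085). A through bore is open for 70 mm down, so the pin sinks until its collar sits on the stile; the stopped one has a wooden floor (web_c0 in the rules) 36 mm down (the pin stands 24 mm proud). Which one is stopped changes from run to run; no reading tells it.
- bore_3 (a point): Centre of the mouth of the left-hand (jig y = +35 mm) bore, 20 mm wide, at the stile's top face (z = 0.085). A through bore is open for 70 mm down, so the pin sinks until its collar sits on the stile; the stopped one has a wooden floor (web_c0 in the rules) 36 mm down (the pin stands 24 mm proud). Which one is stopped changes from run to run; no reading tells it.
- rest_mouth (a point): Centre of the mouth of the pin rest's hole (20 mm wide, 65 mm deep), at the top face of the dark block at the jig's right end, z = 0.080.
- pin: Test pin, 131 mm long, about 160 g, standing in its rest at the start; origin at the centre of its tip, z up along it. Steel shank 16 mm thick from 0 to 60 mm, tip chamfered; steel collar 31 mm wide from 60 to 68 mm; round wooden handle 23 to 26 mm thick from 68 to 131 mm, best gripped 102 mm above the tip. Home, its collar sits on the rest, tip 60 mm below the mouth.
- bush (a point): Centre of the drill guide's steel bush, at its top rim, z = 0.1075. The guide is an aluminium bridge plate, 150 mm (jig x) by 56 mm (jig y), top at z = 0.1045, that slides along the fences; the bush's hole is 21 mm wide.
- guide_knob (a point): Middle of the turned wooden knob on the guide's near side, 42 mm towards the robot (jig -x) from the bush's axis, z = 0.132. The knob is 26 mm in diameter there, 45 mm tall, top at z = 0.1495.
- guide (a joint): How far the drill guide has slid towards the pin rest, in m: 0 with the bush at jig y = +135 mm, 0.235 at the other end; bush at jig y = 0.135 - value. Takes about 3 N to slide and stays where it is left. Starts at the left end, clear of all bores.
- try_square: Bystander: try square with dark wooden stock, 147 x 120 x 17 mm, lying to the left of the jig; origin at the centre of its underside.
- tack_tin: Bystander: round blue tin of tacks, 55 mm in diameter, 21 mm tall, in front of the jig's right end; origin at the centre of its underside.
Mind the look-alikes: they are no part of the job. There is more than one size of the pin; the one meant has the size given above.

How it is judged (in metres and radians):
On the way:
1. the test pin has been let down the unfinished bore and has touched its floor (contact force between pin and web_c0 above 1 N), for 0.1 s.
At the end, for the whole second after the job is handed in: The drill guide's bush is centred over the bore that is not drilled through (axes within 4 mm) and at rest; the test pin is back in its rest, upright within 0.12 rad, its collar down on the block (tip at least 54 mm below the mouth, within 4 mm of the hole's axis), and let go (horizontal distance between pin and rest_mouth below 0.004 m and z of pin in the frame of rest_mouth below -0.054 m and angle between pin's own z axis and vertical below 0.12 rad and horizontal distance between bush and web_c0 below 0.004 m and linear speed of pin below 0.02 m/s and velocity of joint guide between -0.01 and 0.01 m/s); the robot touches nothing.
It fails at once if the try square or the tack tin is shifted by more than 30 mm (distance of any of try_square, tack_tin from where it was at the start of the episode above 0.03 m).
It fails at once if the test pin is dropped or knocked over (tilted more than 0.8 rad) (angle between pin's own z axis and vertical above 0.8 rad).
It also fails if it takes over 62 s, if anything falls off the work surface, if the arm or the gripper's body presses on something with over 40 N, if the wrist force passes 120 N, or if a joint passes its speed limit or range.

ROBOT

A 6-joint arm with a two-finger parallel gripper is mounted at the origin on a cart in front of the work surface, level with it; the furniture and walls round the work are solid. World frame = base frame: x ahead of the robot, y to its left, z up, the work surface at z = 0. Lengths are in mm, angles in rad, forces in N, time in s.
With the tool pointing down it reaches from about 400 to 925 mm from the base axis. Payload 12.5 kg.
Tool frame: the origin (TCP) lies between the finger pads; the fingertips stand 19 mm ahead of it and the grasp point (between the pads) is the TCP (env.tips_ahead is the distance from the TCP to the fingertips, in mm); z points along the fingers, y is the line along which they close (so a half turn about z gives the same grasp; the last joint's range is limited). The gripper opens to 95 mm and grips with 3 to 60 N. Pads are 20 mm wide; open, the fingers measure 119 mm over their backs; the gripper's body (75 mm by 180 mm) begins 59 mm behind the grasp point.
Start: joints at [-1.296, 0.491, 1.559, -0, 1.092, -0.106], TCP at [232.313, -580.237, 233.661] pointing down, gripper open.
Joint ranges: [-3.1, 3.1], [-0.84, 2.19], [0.05, 2.79], [-1.13, 4.28], [0.06, 2.93], [-2.69, 2.69]. Speed limits (rad/s): [2.22, 2.22, 2.79, 3.14, 3.14, 3.14].

INTERFACE

Orientations are given as [roll, pitch, yaw] about the fixed x, y, z axes, in that order (R = Rz(yaw) Ry(pitch) Rx(roll)).
In Python, from cell import env gives the robot as it stands.
- The arm moves only by the shell command python3 -m crank 'ROWS'. ROWS is JSON, a list of rows, each a list of 5 numbers: the shift along the tool's x, y, z in mm, then the turn about the tool's z in degrees, then the finger opening in mm, from 0 to 95.1. In form: [[dx, dy, dz, yaw, grip], ...]. A call has 1 to 10 rows; each row is the pose to reach, as a shift and turn from the pose commanded when the call began, along the tool's axes at that moment; what a row does not reach only later rows make up. A row lasts 1/12 s, in which the tool goes at most 41.7 mm and 7.16 degrees, less where a joint would pass 70% of its speed; a pose out of reach is approached as far as the arm can. A call with a gripper value outside its range is refused whole. The fingers move at their own pace and stop on an object; the grip force is fixed at half the most. Time passes only in rows, so rows that repeat a pose let the fingers close. It gives the time, the measured TCP pose, the force, the opening and the grip force at its end, in the units of the state.
- env.state(): the state, without advancing time (a new reading comes with each control period).
- env.read_camera(name): name is "side" or "top" or "wrist"; returns a dict with "img" (384x512x3 uint8, blue, green, red), "K" (3x3 intrinsics, pixels), "pose" (4x4, takes a point from camera to world coordinates). Camera axes: x right, y down, z forward; pixel columns grow to the right and rows downward; lengths in mm; the calibration is good to about 2 mm. A picture is of the moment at which its call begins. There is no depth.
- env.job_done(): hands the job in; it is judged then, once.
The state is a dict: "t": time; "joints": joint angles; "qvel": joint speeds; "tau": joint torques, N m; "eef_pos": TCP position; "tcp_rot": TCP orientation; "ft_force": force on the tool from outside, world axes, zero at the start; "moment": the same for the moment, N m; "opening": opening from 0.0 (shut) to 1.0 (fully open); "grip_force": force on a finger pad.
Only numpy, scipy, OpenCV 4.12 (cv2) and the standard library are available. Lean on these libraries where they do the work, as an engineer would, in place of code of your own. Each camera call takes 0.05 s, during which the arm holds its last target. There are 200 camera calls.

## Working session

There is one attempt and no reset: what is moved stays moved. The work goes in short steps, Python scripts to look and compute and a shell command to move; the robot and the scene stay as the last step left them, time stands still between calls to the robot, and variables do not carry over. Pictures are saved under pics/ and viewed, at most 10 in all, crops included, and the job is handed in when it is done.

```bash
mkdir -p pics; ls
python3 - <<'E'
from cell import env
import cv2,numpy as np
a=env.read_camera("top");b=env.read_camera("side")
np.savez('cams.npz',ti=a["img"],tK=a["K"],tp=a["pose"],si=b["img"],sK=b["K"],sp=b["pose"])
cv2.imwrite('pics/top.png',a["img"]);cv2.imwrite('pics/side.png',b["img"])
s=env.state();print(s["eef_pos"],s["tcp_rot"],s["t"]);print(a["pose"].round(2),b["pose"].round(2))
E
```

```text
pics
[ 232.22500604 -580.03039452  233.10444393] [-3.14055282e+00 -8.55257733e-05  3.80778125e-01] 0.1
[[ 0.0000e+00 -9.9000e-01  1.6000e-01  3.0540e+02]
 [-1.0000e+00  0.0000e+00  1.0000e-02 -4.6800e+00]
 [-1.0000e-02 -1.6000e-01 -9.9000e-01  1.4335e+03]
 [ 0.0000e+00  0.0000e+00  0.0000e+00  1.0000e+00]] [[-9.5000e-01 -1.7000e-01  2.6000e-01  2.5177e+02]
 [-3.1000e-01  4.5000e-01 -8.4000e-01  8.4427e+02]
 [ 3.0000e-02 -8.8000e-01 -4.8000e-01  5.6928e+02]
 [ 0.0000e+00  0.0000e+00  0.0000e+00  1.0000e+00]]
```

View pics/top.png

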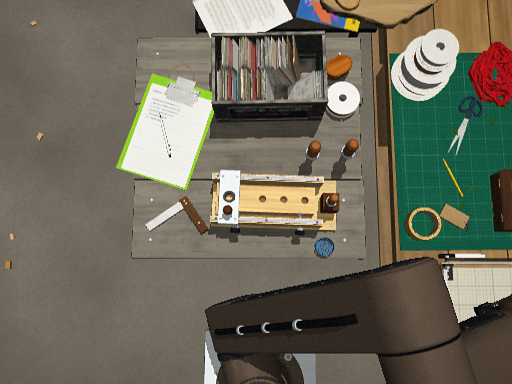

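View pics/side.png

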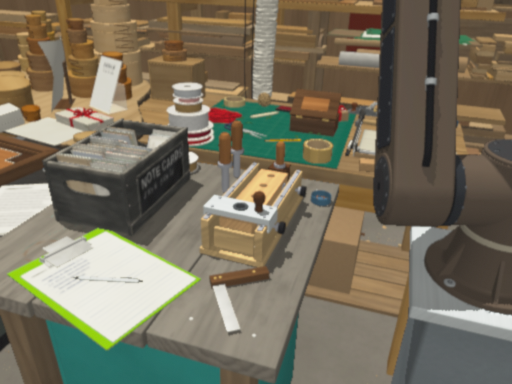

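The top view shows the jig at (210-338, 170-232), with three bores near (262/283/305, 199). The pin is in its rest at (330, 203), the guide bush at (229, 197) and the knob at (227, 210). The tin is at (324, 247), the try square is on the left, and the two look-alike pins are behind the jig at (313, 150) and (350, 148).

```bash
cat > h.py <<'E'
import numpy as np,cv2
def ray(K,P,uv,z):
    d=P[:3,:3]@np.linalg.solve(K,[uv[0],uv[1],1.]);o=P[:3,3];return o+d*(z-o[2])/d[2]
def blobs(mask,amin,amax):
    n,l,s,c=cv2.connectedComponentsWithStats(mask.astype(np.uint8))
    return [(c[i],s[i]) for i in range(1,n) if amin<=s[i][4]<=amax]
E
python3 - <<'E'
from h import *
d=np.load('cams.npz');im=d['ti'];K,P=d['tK'],d['tp']
x0,y0,x1,y1=205,165,345,240
g=cv2.cvtColor(im,cv2.COLOR_BGR2GRAY)
m=np.zeros_like(g);m[188:210,250:316]=(g[188:210,250:316]<110)
for c,s in blobs(m,8,200):print(c,s,ray(K,P,c,85).round(1))
cv2.imwrite('pics/crop.png',cv2.resize(im[y0:y1,x0:x1],None,fx=5,fy=5,interpolation=cv2.INTER_CUBIC))
E
```

```text
[262.13636364 197.5       ] [259 196   7   5  22] [521.8  -6.5  85. ]
[283.42105263 198.47368421] [280 197   7   5  19] [519.  -66.9  85. ]
[304.92 199.28] [302 197   6   6  25] [ 516.7 -127.8   85. ]
```

View pics/crop.png

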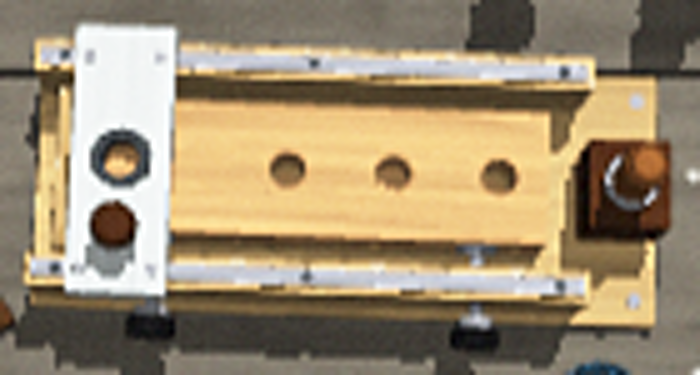

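```bash
python3 -m crank '[[40,-25,-20,6,95],[80,-49,-40,12,95],[120,-74,-55,18,95],[160,-98,-55,24.2,95],[200,-123,-55,24.2,95],[240,-148,-55,24.2,95],[275,-172,-55,24.2,95],[310,-195,-55,24.2,95],[345,-217,-55,24.2,95],[345,-217,-55,24.2,95]]'
python3 - <<'E'
from cell import env
import cv2,numpy as np
a=env.read_camera("wrist")
np.savez('w1.npz',i=a["img"],K=a["K"],p=a["pose"]);cv2.imwrite('pics/w1.png',a["img"])
s=env.state();print(s["eef_pos"],s["tcp_rot"],s["t"],s["ft_force"]);print(a["pose"].round(2),a["K"])
E
```

```text
t: 0.93
eef_pos: [472.5, -248.8, 288.6]
tcp_rot: [-3.142, 0.0, -0.042]
ft_force: [0.9, -0.9, -0.9]
opening: 0.996
grip_force: 0.0
[ 475.56475294 -243.89393368  288.65739642] [-3.13987624e+00 -9.89278410e-04 -3.85579935e-02] 0.9833 [ 1.29518623  4.49868101 -0.71793485]
[[-4.0000e-02 -9.7000e-01 -2.5000e-01  5.4163e+02]
 [-1.0000e+00  4.0000e-02  1.0000e-02 -2.5140e+02]
 [-0.0000e+00  2.5000e-01 -9.7000e-01  4.3880e+02]
 [ 0.0000e+00  0.0000e+00  0.0000e+00  1.0000e+00]] [[272.77841138   0.         258.32256599]
 [  0.         272.77841138 193.94827997]
 [  0.           0.           1.        ]]
```

View pics/w1.png

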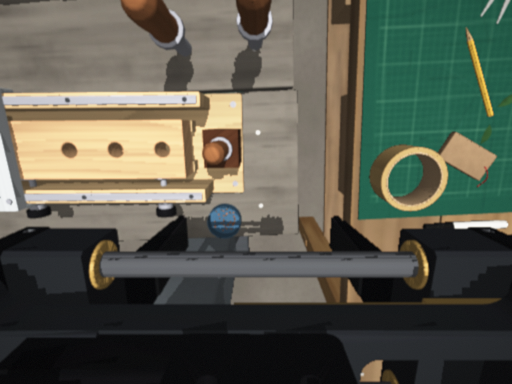

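The wrist view shows the bores at about (68, 150), (115, 150) and (162, 150), the pin handle at (214, 153) in its dark block at (222, 148), and the tin at (225, 220). The arm was still moving, so I'll measure again now it has settled.

Run:
```python
from cell import env
from h import *
a=env.read_camera("wrist");a=env.read_camera("wrist");im,K,P=a["img"],a["K"],a["pose"]
cv2.imwrite('pics/w2.png',im)
g=cv2.cvtColor(im,cv2.COLOR_BGR2GRAY);h=cv2.cvtColor(im,cv2.COLOR_BGR2HSV)
print(env.state()["eef_pos"])
m=np.zeros_like(g);m[130:172,45:185]=g[130:172,45:185]<125
for c,s in blobs(m,60,500):
    print(c.round(1),s,ray(K,P,(s[0]+s[2]/2-.5,s[1]+s[3]/2-.5),85).round(1))
m=np.zeros_like(g);r=(slice(115,180),slice(190,260));m[r]=(g[r]<60)
for c,s in blobs(m,60,5000):print('block',c,s)
m[:]=0;m[r]=(h[r][...,1]>110)&(h[r][...,2]>75)&(h[r][...,0]<16)
for c,s in blobs(m,40,5000):print('handle',c,s,ray(K,P,c,150).round(1))
cv2.imwrite('pics/w2c.png',cv2.resize(im[110:190,40:260],(770,280),interpolation=cv2.INTER_CUBIC))
```

```text
[ 472.93091658 -248.48313844  288.4498368 ]
[ 71.  149.5] [ 64 143  15  14 159] [521.2  -6.7  85. ]
[117.2 149.4] [111 143  14  14 147] [519.  -66.5  85. ]
[163.5 149.3] [157 143  14  14 146] [ 516.8 -125.6   85. ]
block [240.43037975 147.46835443] [239 131   4  35  79]
block [218.25531915 165.41489362] [208 161  21   8  94]
handle [191.05785124 152.9338843 ] [190 122   4  54 121] [ 517.  -176.8  150. ]
handle [221.87652011 148.17118803] [ 205  130   37   39 1069] [ 520.8 -209.5  150. ]
```

View pics/w2c.png

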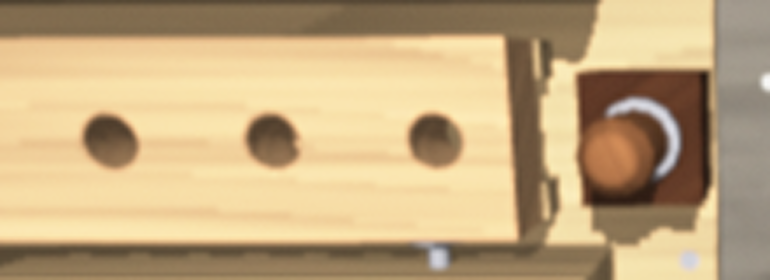

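The crop shows the bores clearly. The handle top is at image pixel (214.9, 154.3) and the block's top face is centred at (223.5, 149.6).

Run:
```python
from cell import env
from h import *
a=env.read_camera("wrist");im,K,P=a["img"],a["K"],a["pose"]
print(ray(K,P,(214.4,153.8),150),ray(K,P,(223.,149.1),80))
s=env.state();print(s["eef_pos"],s["tcp_rot"])
```

```text
[ 514.04206644 -203.37624132  150.        ] [ 512.89050351 -203.54734362   80.        ]
[ 472.16058398 -249.8652147   288.39573324] [-3.14153776e+00  4.92517624e-04 -3.89956575e-02]
```

```bash
python3 -m crank '[[20,-25,20,0,95],[40,-48.5,50,0,95],[40,-48.5,85,0,95],[40,-48.5,120,0,95],[40,-48.5,150,0,95],[40,-48.5,166,0,95],[40,-48.5,166,0,95]]'; python3 -m crank '[[0,0,0,0,10],[0,0,0,0,10],[0,0,0,0,10],[0,0,0,0,10],[0,0,0,0,10],[0,0,0,0,10],[0,0,0,0,10],[0,0,0,0,10],[0,0,0,0,10],[0,0,0,0,10]]'
```

```text
t: 1.72
eef_pos: [511.8, -204.7, 119.2]
tcp_rot: [-3.139, 0.006, -0.044]
ft_force: [-0.9, -0.2, 0.6]
opening: 0.996
grip_force: 0.0
t: 2.55
eef_pos: [513.8, -203.9, 122.6]
tcp_rot: [3.142, -0.0, -0.041]
ft_force: [0.0, 0.2, -0.1]
opening: 0.353
grip_force: 0.0
```

```bash
python3 -m crank '[[0,0,0,0,10],[0,0,0,0,10],[0,0,0,0,10],[0,0,0,0,10],[0,0,0,0,10],[0,0,0,0,10]]'
```

```text
t: 3.05
eef_pos: [513.7, -203.9, 122.6]
tcp_rot: [-3.142, 0.0, -0.042]
ft_force: [0.2, 0.5, -0.6]
opening: 0.263
grip_force: 30.0
```

```bash
python3 -m crank '[[0,0,-20,0,10],[0,0,-45,0,10],[0,0,-70,0,10],[0,0,-85,0,10],[0,-20,-85,0,10],[0,-50,-85,0,10],[0,-76,-85,0,10],[0,-76,-80,0,10],[0,-76,-75,0,10],[0,-76,-75,0,10]]'
python3 - <<'E'
from cell import env
import cv2
a=env.read_camera("wrist");b=env.read_camera("side")
s=env.state();print(s["eef_pos"],s["tcp_rot"],s["ft_force"])
w=cv2.resize(a["img"][110:230,160:340],(540,360),interpolation=cv2.INTER_CUBIC)
v=cv2.resize(b["img"][130:250,210:320],(330,360),interpolation=cv2.INTER_CUBIC)
import numpy as np
cv2.imwrite('pics/b1.png',cv2.resize(np.hstack([w,v]),(800,330)))
E
```

```text
t: 3.88
eef_pos: [516.7, -128.2, 196.7]
tcp_rot: [-3.142, 0.001, -0.041]
ft_force: [0.2, 0.2, -1.4]
opening: 0.263
grip_force: 30.0
[ 516.89078725 -128.78698387  197.28905854] [ 3.14155052e+00  5.86914785e-04 -4.22862486e-02] [ 0.29320465  0.00837923 -1.91015049]
```

View pics/b1.png

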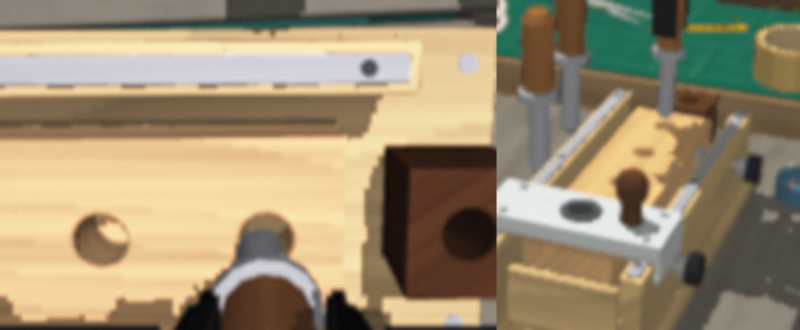

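The wrist view shows the shank tip at x≈263 and the bore 1 mouth centred at about (268, 239). Bore 2 is at (101, 240) and the empty rest hole at (470, 235). I'll convert these crop pixels to world positions.

Run:
```python
from cell import env
from h import *
a=env.read_camera("wrist");im,K,P=a["img"],a["K"],a["pose"];np.savez('w3.npz',i=im,K=K,p=P)
f=lambda x,y:(160+x/(3*800/870)-.5,110+y/(3*330/360)-.5)
for n,u,z in(('b2',f(101,240),85),('b1',f(268,239),85),('rest',f(470,235),80),('tipc',f(263,237),95)):print(n,np.round(u,1),ray(K,P,u,z).round(1))
h=cv2.cvtColor(im,cv2.COLOR_BGR2GRAY).astype(int)
for r in(192,194,197,199,201): print(r,h[r,244:272])
print(h[195,182:212]);print(h[195,314:346])
print(env.state()["eef_pos"],P[:3,3])
```

```text
b2 [196.1 196.8] [519.1 -66.5  85. ]
b1 [256.6 196.4] [ 516.8 -126.7   85. ]
rest [329.9 195. ] [ 513.9 -200.8   80. ]
tipc [254.8 195.7] [ 520.3 -125.2   95. ]
192 [220 214 188 136 108 111 119 121 119 115 114 117 117 119 119 120 120 118
 110 103 131 182 211 217 216 216 215 215]
194 [216 193 140 101  98 104 107 104  97  97  99  98  99 100 100 106 103  93
  84  75  88 139 194 214 217 217 216 216]
197 [205 176 111  77  78  83  88  92  94  97  98  97  98  96  94  91  89  86
  84  77  77 114 176 208 211 211 211 211]
199 [206 156  92  73  78  85  90  93  96  98  99  98  98  97  95  92  89  86
  86  85  90 136 191 214 217 216 216 216]
201 [199 130  77  73  79  85  91  93  96  98  98 100  99  97  98  95  92  90
  90  93 126 178 210 217 217 217 216 216]
[219 219 213 184 128  80  78  88  91  95  98  99 101 119 161 199 219 224
 225 225 224 223 217 201 202 215 219 219 218 218]
[66 66 65 64 58 48 33 30 30 29 26 25 24 23 22 21 20 20 21 21 21 20 19 18
 24 37 52 60 61 60 59 60]
[ 516.92758341 -128.85225498  197.45322569] [ 586.08158987 -131.37951086  347.45161124]
```

```bash
python3 -m crank '[[0,0.8,5,0,10],[0,0.8,10,0,10],[0,0.8,13,0,10],[0,0.8,16,0,10],[0,0.8,16,0,10]]'
```

```text
t: 4.45
eef_pos: [516.6, -128.9, 180.9]
tcp_rot: [-3.141, 0.001, -0.042]
ft_force: [0.5, 1.1, -1.1]
opening: 0.264
grip_force: 30.0
```

```bash
python3 -m crank '[[0,-0.2,6,0,10],[0,-0.2,12,0,10],[0,-0.2,18,0,10],[0,-0.2,24,0,10],[0,-0.2,27,0,10],[0,-0.2,29,0,10],[0,-0.2,31,0,10],[0,-0.2,33,0,10],[0,-0.2,33,0,10]]'
```

```text
t: 5.2
eef_pos: [516.9, -128.6, 148.4]
tcp_rot: [-3.142, 0.0, -0.042]
ft_force: [0.1, -0.2, -2.1]
opening: 0.265
grip_force: 30.0
```

```bash
python3 -m crank '[[0,0,2,0,10],[0,0,4,0,10],[0,0,6,0,10],[0,0,6,0,10]]'
```

```text
t: 5.53
eef_pos: [516.8, -128.6, 142.3]
tcp_rot: [-3.142, 0.0, -0.042]
ft_force: [1.0, 0.5, -1.8]
opening: 0.259
grip_force: 30.0
```

```bash
python3 -m crank '[[0,0,-20,0,10],[0,0,-45,0,10],[0,0,-57,0,10],[0,0,-57,0,10],[-0.3,-20,-57,0,10],[-0.3,-45,-57,0,10],[-0.3,-60,-57,0,10],[-0.3,-60,-55,0,10],[-0.3,-60,-50,0,10],[-0.3,-60,-50,0,10]]'; python3 -m crank '[[0,0,4,0,10],[0,0,8,0,10],[0,0,12,0,10],[0,0,12,0,10]]'
```

```text
t: 6.37
eef_pos: [518.7, -69.0, 191.2]
tcp_rot: [-3.141, 0.002, -0.041]
ft_force: [-0.7, -0.7, -1.9]
opening: 0.261
grip_force: 30.0
t: 6.7
eef_pos: [518.8, -69.0, 179.6]
tcp_rot: [-3.141, 0.001, -0.042]
ft_force: [0.0, -0.5, -1.5]
opening: 0.264
grip_force: 30.0
```

```bash
python3 -m crank '[[0,0,6,0,10],[0,0,12,0,10],[0,0,18,0,10],[0,0,23,0,10],[0,0,26,0,10],[0,0,28,0,10],[0,0,30,0,10],[0,0,32,0,10],[0,0,32,0,10]]'
```

```text
t: 7.45
eef_pos: [520.7, -68.9, 150.7]
tcp_rot: [3.141, -0.005, -0.042]
ft_force: [-1.0, 1.4, 19.0]
opening: 0.265
grip_force: 30.0
```

```bash
python3 -m crank '[[0,0,-1,0,10],[0,0,-1,0,10],[0,0,-20,0,10],[0,0,-45,0,10],[0,0,-58,0,10],[0,0,-58,0,10],[0.2,35,-58,0,10],[0.2,70,-58,0,10],[0.2,100,-58,0,10],[0.2,120,-58,0,10]]';python3 -m crank '[[0,10,0,0,10],[0.1,15.4,0,0,10],[0.1,15.4,8,0,10],[0.1,15.4,8,0,10],[0.1,15.4,8,0,10]]'
python3 - <<'E'
from cell import env
import cv2
a=env.read_camera("wrist")
print(env.state()["eef_pos"])
cv2.imwrite('pics/rest.png',cv2.resize(a["img"][130:250,180:340],(640,480),interpolation=cv2.INTER_CUBIC))
E
```

```text
t: 8.28
eef_pos: [513.9, -190.8, 205.6]
tcp_rot: [3.141, 0.001, -0.042]
ft_force: [1.3, 0.1, -1.0]
opening: 0.259
grip_force: 30.0
t: 8.7
eef_pos: [513.6, -202.7, 197.9]
tcp_rot: [-3.141, 0.001, -0.041]
ft_force: [1.0, 0.5, -1.3]
opening: 0.266
grip_force: 30.0
[ 513.7766046  -202.83326637  198.26662858]
```

View pics/rest.png

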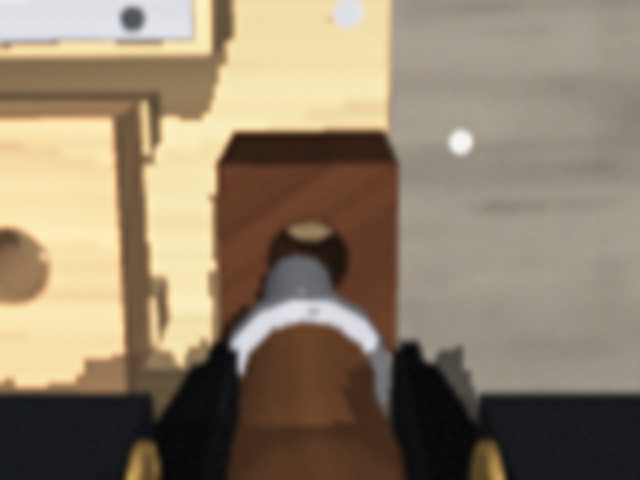

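The shank tip is at x≈298 and the rest hole at x≈309, so the pin needs to move about 1.5-2.5 mm towards -y before it goes down.

```bash
python3 -m crank '[[0,1.6,6,0,10],[0,1.6,11,0,10],[0,1.6,15,0,10],[0,1.6,19,0,10],[0,1.6,22,0,10],[0,1.6,22,0,10]]'
```

```text
t: 9.25
eef_pos: [513.5, -205.4, 175.9]
tcp_rot: [-3.141, 0.001, -0.042]
ft_force: [0.6, 0.8, -2.0]
opening: 0.263
grip_force: 30.0
```

```bash
python3 -m crank '[[0,-0.8,8,0,10],[0,-0.8,16,0,10],[0,-0.8,24,0,10],[0,-0.8,32,0,10],[0,-0.8,40,0,10],[0,-0.8,46,0,10],[0,-0.8,50,0,10],[0,-0.8,52,0,10],[0,-0.8,53.5,0,10],[0,-0.8,53.5,0,10]]'
```

```text
t: 10.08
eef_pos: [513.8, -204.7, 123.0]
tcp_rot: [-3.142, 0.0, -0.042]
ft_force: [-0.3, 0.1, -1.3]
opening: 0.263
grip_force: 30.0
```

```bash
python3 -m crank '[[0,0,0.5,0,95],[0,0,0.5,0,95],[0,0,0.5,0,95],[0,0,0.5,0,95],[0,0,0.5,0,95],[0,0,0.5,0,95],[0,0,0.5,0,95],[0,0,0.5,0,95],[0,0,0.5,0,95],[0,0,0.5,0,95]]'; python3 -m crank '[[0,0,-15,0,95],[0,0,-40,0,95],[0,0,-70,0,95],[0,0,-85,0,95],[-5,-35,-85,0,95],[-11,-75,-85,0,95],[-17,-115,-85,0,95],[-23,-155,-85,0,95],[-29,-195,-85,0,95],[-34,-230,-85,0,95]]'; python3 -m crank '[[-4,-30,0,0,95],[-9.5,-65,0,0,95],[-9.5,-65,0,0,95],[-9.5,-65,0,0,95]]'
python3 - <<'E'
from cell import env
import cv2,numpy as np
a=env.read_camera("wrist");b=env.read_camera("side")
np.savez('w4.npz',i=a["img"],K=a["K"],p=a["pose"])
print(env.state()["eef_pos"])
w=cv2.resize(a["img"],(512,384));v=cv2.resize(b["img"][130:250,210:320],(288,384),interpolation=cv2.INTER_CUBIC)
cv2.imwrite('pics/knob.png',np.hstack([w,v]))
E
```

```text
t: 10.92
eef_pos: [513.8, -204.8, 122.6]
tcp_rot: [3.142, -0.0, -0.042]
ft_force: [0.1, 0.7, 0.2]
opening: 0.91
grip_force: 0.0
t: 11.75
eef_pos: [488.6, 28.5, 207.8]
tcp_rot: [-3.142, -0.0, -0.041]
ft_force: [1.5, 0.5, 0.5]
opening: 0.997
grip_force: 0.0
t: 12.08
eef_pos: [482.3, 93.2, 207.7]
tcp_rot: [3.141, -0.0, -0.038]
ft_force: [-0.3, -0.4, -0.3]
opening: 1.002
grip_force: 0.0
[482.62442904  91.38417217 207.60770299]
```

View pics/knob.png

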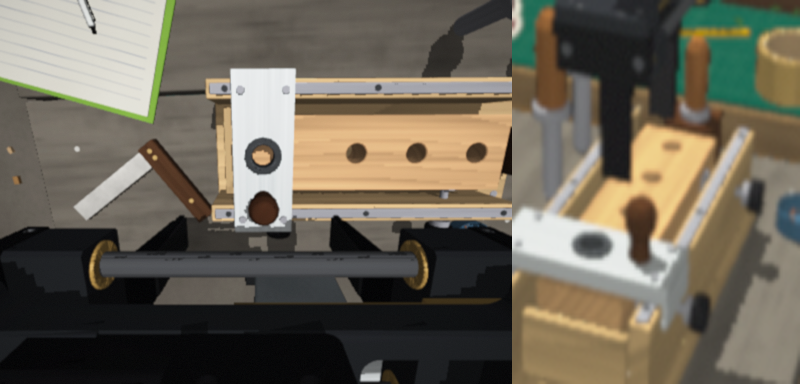

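The guide bush is at (263, 155), with the knob at (263, 208) between the fingers. Bore 2 is at (416, 153), and the pin is upright in its rest. Next I grip the knob.

```bash
python3 -c "
from h import *
d=np.load('w4.npz')
for u,z in(((262.7,155),107.5),((262.7,207),140),((416,152.7),85)):print(ray(d['K'],d['p'],u,z))"
python3 -m crank '[[0,1.5,25,0,95],[0,1.5,50,0,95],[0,1.5,68,0,95],[0,1.5,75,0,95],[0,1.5,75,0,50],[0,1.5,75,0,10],[0,1.5,75,0,10],[0,1.5,75,0,10],[0,1.5,75,0,10],[0,1.5,75,0,10]]'; python3 -m crank '[[0,0,0,0,10],[0,0,0,0,10],[0,0,0,0,10],[0,0,0,0,10],[0,0,0,0,10],[0,0,0,0,10],[0,0,0,0,10],[0,0,0,0,10],[0,0,0,0,10]]'
```

```text
[524.35308652  87.86749307 107.5       ]
[484.68830171  89.76422824 140.        ]
[518.27520474 -64.7576422   85.        ]
t: 13.02
eef_pos: [482.7, 90.3, 133.2]
tcp_rot: [3.142, -0.001, -0.041]
ft_force: [0.3, 0.5, -0.2]
opening: 0.637
grip_force: 0.0
t: 13.77
eef_pos: [482.4, 90.2, 132.6]
tcp_rot: [3.141, 0.0, -0.042]
ft_force: [-0.5, -1.1, 0.3]
opening: 0.265
grip_force: 30.0
```

```bash
python3 -m crank '[[0,5,0,0,10],[0.1,20,0,0,10],[0.2,38,0,0,10],[0.3,56,0,0,10],[0.4,74,0,0,10],[0.5,92,0,0,10],[0.6,110,0,0,10],[0.7,128,0,0,10],[0.8,145,0,0,10],[0.8,155,0,0,10]]'; python3 -m crank '[[0,1,0,0,10],[0,1,0,0,10],[0,1,0,0,10]]'
python3 - <<'E'
from cell import env
import cv2,numpy as np
a=env.read_camera("wrist")
np.savez('w5.npz',i=a["img"],K=a["K"],p=a["pose"])
s=env.state();print(s["eef_pos"],s["tcp_rot"])
cv2.imwrite('pics/slid.png',cv2.resize(a["img"][100:250,130:330],(800,600),interpolation=cv2.INTER_CUBIC))
E
```

```text
t: 14.6
eef_pos: [477.1, -65.9, 132.6]
tcp_rot: [-3.141, -0.001, -0.043]
ft_force: [4.3, 2.8, -1.9]
opening: 0.261
grip_force: 30.0
t: 14.85
eef_pos: [477.1, -65.6, 132.6]
tcp_rot: [3.141, -0.001, -0.042]
ft_force: [3.6, -3.5, -3.4]
opening: 0.265
grip_force: 30.0
[477.08646231 -65.34855268 132.62578351] [ 3.14116775e+00 -7.29919820e-04 -4.11031960e-02]
```

View pics/slid.png

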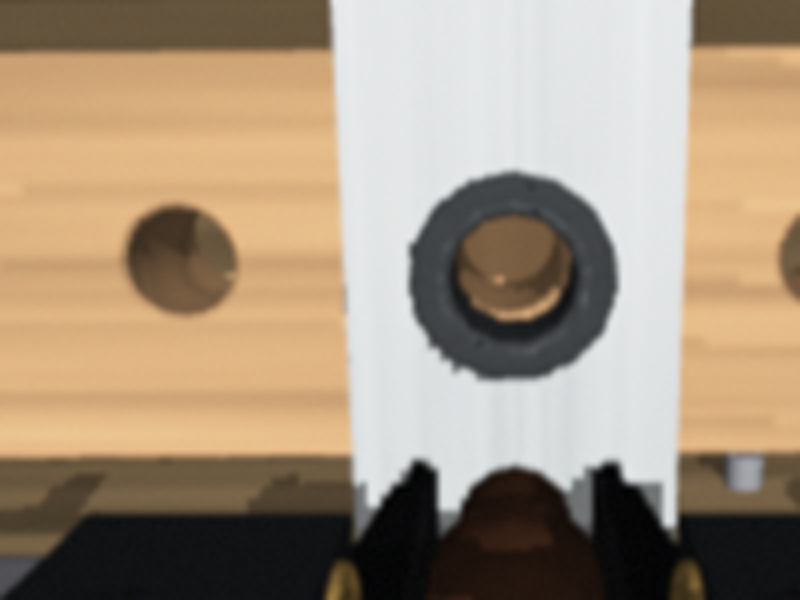

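The bush is at crop (514, 275). The midpoint between bore 3 (182) and bore 1 (about 836) is 509, so the bush is centred to about 1 mm. I'll release the knob and retreat.

```bash
python3 -m crank '[[0,0,0,0,60],[0,0,0,0,95],[0,0,0,0,95],[0,0,0,0,95],[0,0,0,0,95],[0,0,0,0,95],[0,0,0,0,95],[0,0,0,0,95],[0,0,0,0,95],[0,0,0,0,95]]'; python3 -m crank '[[0,0,-20,0,95],[0,0,-50,0,95],[0,0,-80,0,95],[0,0,-110,0,95],[0,25,-130,0,95],[0,40,-130,0,95],[0,40,-130,0,95],[0,40,-130,0,95]]'
python3 - <<'E'
from cell import env
import cv2,numpy as np
a=env.read_camera("wrist");b=env.read_camera("side")
w=a["img"][100:240,120:400];v=b["img"][130:250,210:320]
cv2.imwrite('pics/fin.png',np.hstack([cv2.resize(w,(500,250*1)),cv2.resize(v,(229,250))]))
E
```

```text
t: 15.73
eef_pos: [476.8, -65.7, 132.6]
tcp_rot: [3.142, -0.0, -0.042]
ft_force: [-0.2, 0.3, 0.4]
opening: 0.911
grip_force: 0.0
t: 16.4
eef_pos: [474.8, -105.8, 262.5]
tcp_rot: [-3.141, 0.0, -0.043]
ft_force: [-0.5, 0.0, 0.4]
opening: 1.003
grip_force: 0.0
```

View pics/fin.png

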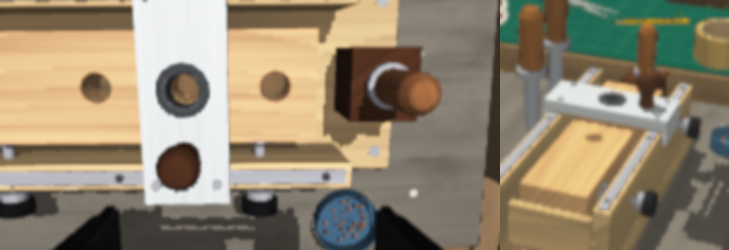

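The final view shows the bush midway between bores 1 and 3, off by about 1 mm after parallax. The pin is upright with its collar on the block, and the tin hasn't moved.

```bash
python3 -c "
from cell import env
print(env.job_done())"
```

```text
the job is handed in; nothing more can be done
None
```

I handed the job in with no verdict returned: bore 2 (middle) is the unfinished one (pin stopped about 36 mm down at about 20 N), the pin is back upright in its rest, and the bush is centred over bore 2 to about 1 mm by camera.

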